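Point out two suspect parts on a circuit board to the inspection camera

ROBOT

A 7-joint arm with a two-finger parallel gripper is mounted at the origin on the work surface. World frame = base frame: x ahead of the robot, y to its left, z up, the work surface at z = 0. Lengths are in m, angles in rad, forces in N, time in s.
With the tool pointing down it reaches from about 0.425 to 0.925 m from the base axis. Payload 6.8 kg.
Tool frame: the origin (TCP) lies between the finger pads, 19 mm behind the fingertips; this is the grasp point; z points along the fingers, y is the line along which they close (so a half turn about z gives the same grasp; the last joint's range is limited). The gripper opens to 85 mm and grips with 20 to 120 N. Pads are 22 mm wide; open, the fingers measure 114 mm over their backs; the gripper's body (76 mm by 85 mm) begins 54 mm behind the grasp point. The pads swing forward as they close: fully open they stand 13 mm farther back than shut.
Start: joints at [-1.313, 0.477, 0.022, 1.555, -0.011, 1.109, -0.083], TCP at [0.241, 0.63, 0.25] pointing down, gripper open.
Joint ranges: [-2.96, 2.96], [-0.34, 2.1], [-1.41, 1.46], [0.24, 2.44], [-1.37, 4.51], [0.17, 1.92], [-2.96, 2.96]. Speed limits (rad/s): [2.39, 2.39, 3.14, 3.14, 3.14, 3.14, 3.14].

INTERFACE

Orientations are given as a rotation vector (axis times angle).
In Python, from bench import r gives the robot as it stands. The module is installed in compiled form; this text tells all that it offers.
- The arm moves only by the tool step_arm, never from a script. Its argument "moves" is a list of rows, each an object of numbers: "rx", "ry", "rz": the turn, a rotation vector about the tool's x, y, z in degrees; "dx", "dy", "dz": the shift along the tool's x, y, z in mm; "gripper": the opening, from -1 (shut) to 1 (fully open). In form: [{"rx": .., "ry": .., "rz": .., "dx": .., "dy": .., "dz": .., "gripper": ..}, ...]. A call has 1 to 20 rows; each row shifts and turns the commanded pose from where the row before left it, along the tool's axes as they then stand; what a row does not reach is not made up. A row lasts 1/8 s, in which the tool goes at most 62.5 mm and 10.7 degrees, less where a joint would pass 70% of its speed; a pose out of reach is approached as far as the arm can. A call is refused whole if a number of a shift passes 62.5 or a number of a turn 10.7, either way. A call with a gripper value outside its range is refused whole. The fingers move at their own pace and stop on an object; "grip_force" is the grip in N (left out, the last holds). Time passes only in rows, so rows that do not move let the fingers close. It gives the time, the measured TCP pose, the force, the opening and the grip force at its end, in the units of the state.
- r.get_obs(): the state, without advancing time (a new reading comes with each control period).
- r.grab_frame(name): name is "scene" or "top" or "wrist"; returns the picture (420x560x3 uint8, blue, green, red); there is no depth.
- r.camera_info(name): a dict with "mtx" (3x3 intrinsics, pixels), "rvec" (rotation vector, rad) and "tvec" (3), from world to camera coordinates, as OpenCV has them. Camera axes: x right, y down, z forward; pixel columns grow to the right and rows downward; lengths in m; the calibration is good to about 2 mm. A picture is of the moment at which its call begins: read the wrist's pose just before it. camera_info takes no time and is no camera call; for the wrist camera it gives the pose at the moment of the call.
- r.hand_in(): hands the job in; it is judged then, once.
The state is a dict: "clock": time; "joints": joint angles; "qvel": joint speeds; "tau": joint torques, N m; "tcp_pos": TCP position; "orientation": TCP orientation; "contact_force": force on the tool from outside, world axes, zero at the start; "moment": the same for the moment, N m; "grip_width": finger opening in m; "gripper_force": force on a finger pad.
Only numpy, scipy, OpenCV 4.12 (cv2) and the standard library are available. Lean on these libraries where they do the work, as an engineer would, in place of code of your own. Each camera call takes 0.05 s, during which the arm holds its last target. There are 200 camera calls.

TASK

Show the overhead inspection camera two suspect parts on the circuit board: point straight down at the tallest of the three capacitors on the board, fingertips about 2 cm above its middle, and stay there for two seconds; press the bigger button on the control box fully down to take the picture, and let go; then point in the same way at the ring-shaped coil for two seconds and finish with the tool still pointing at it. Never touch the board or the parts on it, do not dip down over the other capacitors or the transformer, leave the small button alone, and do not shift or pick up anything lying on the bench.

Things in the scene. Friction and masses are not known exactly. Their poses are not given: they have to be found in the camera images.
- board: fixed white metal tray, 190 x 250 mm (x, y), walls 30 mm high, holding a green circuit board, upper face 24 mm above the bench. Origin: centre of underside, z up. Three black capacitors at its x = +50 mm, y = -75, 0, 75 mm, any order; coil and transformer at x = -45 mm, y = -65 and 65 mm, either way round. Never touch it. Closed fingers clear all neighbours; wide open ones may hit them
- cap_tall_top (a point): centre of the top face of the tallest capacitor on the board (black can with aluminium top, 30 mm diameter, 60 mm high, standing on the board, so its top is 84 mm above the bench). First thing to point at: the tool point (TCP, 19 mm behind the fingertips) within 15 mm sideways of this point and 21 to 62 mm above it
- cap_wide_top (a point): centre of the top face of the widest capacitor (black, aluminium top, 40 mm diameter, only 30 mm high). Not to be pointed at
- cap_small_top (a point): centre of the top face of the smallest capacitor (black, aluminium top, 22 mm diameter, 22 mm high). Not to be pointed at
- coil_top (a point): centre of the ring-shaped coil lying flat on the board (copper turns side by side round a ring, 42 mm outer diameter, 16 mm high), at the height of its upper face, 40 mm above the bench. Second thing to point at, with the same tolerances as the tallest capacitor
- transformer_top (a point): centre of the top face of the transformer, a rectangular block of dark iron with a grey winding, 46 x 50 mm, 35 mm high. Not to be pointed at
- cap_tall: the tallest capacitor, fixed on the board; origin at the centre of its underside, on the board
- cap_wide: the widest capacitor, fixed on the board; origin at the centre of its underside
- cap_small: the smallest capacitor, fixed on the board; origin at the centre of its underside
- coil: the ring coil, fixed on the board; origin at the centre of its underside
- transformer: the transformer, fixed on the board; origin at the centre of its underside
- panel: control box, 90 x 130 mm, 34 mm high, grey with a dark face, fixed to the bench to the left of the board; origin at the centre of its underside. Two round grey push buttons in black housings stand on it 64 mm apart along its y axis, either way round
- rec_top (a point): centre of the top face of the bigger button (36 mm diameter, 57 mm above the bench when up), the one to press, straight down with the closed fingertips
- rec (a joint): travel of the bigger button in m: 0 up, 0.006 fully down (about 4 N, spring return); counts as pressed beyond 0.004; its stop is rigid, so press slowly with a force stop of 5 to 6 N
- erase_top (a point): centre of the top face of the small button (18 mm diameter), to be left alone
- erase (a joint): travel of the small button in m, 0 up, 0.006 down
- spare_cap: loose spare capacitor standing on the bench itself in front of the board, black, 30 mm diameter, 60 mm high; not the one meant; origin at the centre of its underside
- driver: loose screwdriver, red handle, 190 mm long, lying on the bench in front of the board
- spool: loose spool of solder, bare metal, 52 mm diameter, 42 mm high, standing on the bench in front of and left of the board
- pliers: loose needle-nose pliers, 190 mm long, 15 mm high, black handles, lying to the right of the board
- meter: loose yellow hand multimeter, 90 x 180 mm, 42 mm high, lying behind the board
- loupe: loose black pocket magnifier, 50 x 65 x 12 mm, lying behind the control box
- pot_knob: loose black control knob, 28 mm diameter, 16 mm high, lying behind, between board and control box
- dish: loose steel dish, 80 mm diameter, 25 mm high, right of and behind the board

How it is judged:
By the outcome, as a careful person would: the job done as asked, in the order asked, and still so for the second after the job is handed in, with the robot touching nothing.
It also fails if it takes over 58 s, if anything falls off the work surface, if the arm or the gripper's body presses on something with over 40 N, if the wrist force passes 120 N, or if a joint passes its speed limit or range.

## Working session

There is one attempt and no reset: what is moved stays moved. The work goes in short steps, Python scripts to look and compute and a tool call to move; the robot and the scene stay as the last step left them, time stands still between calls to the robot, and variables do not carry over. Pictures are saved under pics/ and viewed, at most 10 in all, crops included, and the job is handed in when it is done.

Besides the shell and the picture viewer there is one more tool, called after "Call:" by a JSON object that holds its "op" and its "data", one argument or row to a line. step_arm: Moves the arm, as the interface text tells. Its arguments: {"type":"object","properties":{"moves":{"type":"array","items":{"type":"object","properties":{"rx":{"type":"number"},"ry":{"type":"number"},"rz":{"type":"number"},"dx":{"type":"number"},"dy":{"type":"number"},"dz":{"type":"number"},"gripper":{"type":"number"}}}},"grip_force":{"type":"number"}},"required":["moves"]}

```bash
mkdir -p pics
cat > h.py <<'E'
import cv2, numpy as np
from bench import r
def cam(n):
    c=r.camera_info(n); R=cv2.Rodrigues(np.array(c["rvec"],float))[0]
    return np.array(c["mtx"]),R,np.array(c["tvec"],float).ravel()
def ray(n,u,v,z):
    K,R,t=cam(n); o=-R.T@t; d=R.T@np.linalg.inv(K)@[u,v,1]
    return (o+d*(z-o[2])/d[2]).round(4)
def proj(n,p):
    K,R,t=cam(n); q=K@(R@np.array(p)+t); return (q[:2]/q[2]).round(1)
E
python3 - <<'E'
from h import *
for n in("top","scene"):
    cv2.imwrite(f"pics/{n}0.png",r.grab_frame(n))
    K,R,t=cam(n); print(n,(-R.T@t).round(3),K.round(1).tolist())
o=r.get_obs();print(o)
E
```

```text
top [ 0.415 -0.02   1.103] [[397.5, 0.0, 282.5], [0.0, 397.5, 206.5], [0.0, 0.0, 1.0]]
scene [1.327 0.363 0.742] [[492.6, 0.0, 280.2], [0.0, 492.6, 213.0], [0.0, 0.0, 1.0]]
{'clock': 0.1, 'joints': array([-1.31311505,  0.47772232,  0.02237223,  1.5563069 , -0.0114497 ,
        1.10931853, -0.08308747]), 'qvel': array([-0.00101369, -0.00256495, -0.0006732 , -0.00539018, -0.00214307,
       -0.00174554, -0.00059628]), 'tau': array([ 5.20555564e-03, -5.97759748e+01,  1.61436148e+00, -2.81954634e+01,
        1.29078139e-02,  4.95762943e-03, -8.47073665e-06]), 'tcp_pos': array([0.2412965 , 0.62987845, 0.24913953]), 'orientation': array([-5.71302885e-01, -3.08908596e+00,  2.54858953e-03]), 'contact_force': array([ 0.23054383, -0.04165372, -0.41407453]), 'moment': array([ 0.00583446, -0.01605289,  0.00653302]), 'gripper_force': 0.0, 'grip_width': 0.0856221557993422}
```

View pics/top0.png

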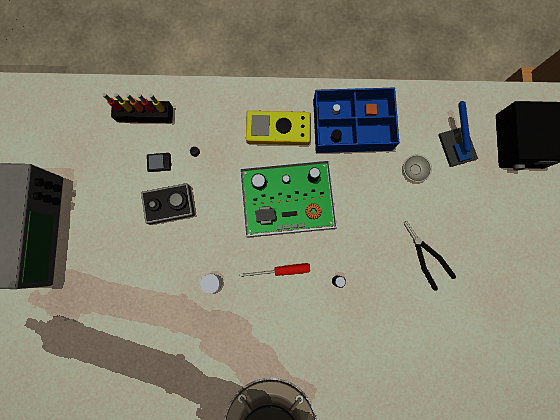

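View pics/scene0.png

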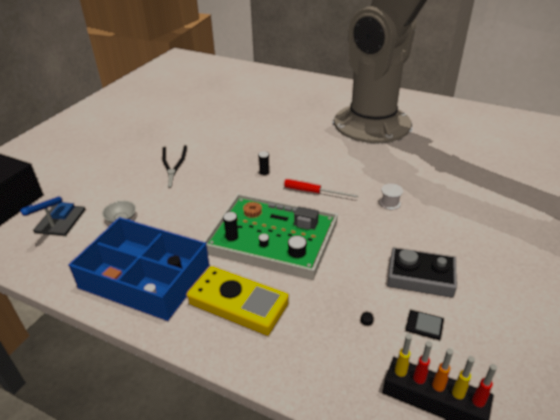

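The board's tall capacitor is at about (315,173) in the top view and the coil is at (314,211). The wide capacitor is at (258,181). On the control box the bigger button is the right one (178,200) and the small one is the left (155,204). The scene view agrees: tall can at (231,226), big button at (409,259). Next I refine these positions.

Run:
```python
from h import *
im=cv2.imread("pics/top0.png"); hsv=cv2.cvtColor(im,cv2.COLOR_BGR2HSV)
print("up",ray("top",282,100,0),ray("top",282,300,0))
def blobs(m,x0,y0,x1,y1,z,name,mn=20):
    mm=np.zeros_like(m); mm[y0:y1,x0:x1]=m[y0:y1,x0:x1]
    n,l,s,c=cv2.connectedComponentsWithStats(mm)
    for i in range(1,n):
        if s[i,4]>=mn: print(name,s[i].tolist(),c[i].round(1),ray("top",*c[i],z))
g=cv2.inRange(hsv,(45,80,60),(75,255,255))
cn=cv2.convexHull(np.vstack([c for c in cv2.findContours(g,0,2)[0] if cv2.contourArea(c)>100]))
rc=cv2.minAreaRect(cn); print("board",rc); print([ray("top",*p,.024) for p in cv2.boxPoints(rc)],ray("top",*rc[0],.024))
gray=cv2.inRange(hsv,(0,0,150),(180,60,255))
blobs(gray,248,168,270,190,.054,"wide"); blobs(gray,306,164,325,183,.084,"tall"); blobs(gray,280,172,293,186,.046,"small",10)
co=cv2.inRange(hsv,(3,90,80),(20,255,255)); blobs(co,300,200,328,224,.04,"coil",10)
b=cv2.inRange(hsv,(0,0,90),(180,80,255)); blobs(b,147,192,190,212,.057,"btn",15)
crop=np.hstack([cv2.resize(im[155:245,135:205],None,fx=4,fy=4,interpolation=2),cv2.resize(im[155:245,235:345],None,fx=4,fy=4,interpolation=2)])
cv2.imwrite("pics/crop.png",crop)
```

```text
up [ 0.8923 -0.0155  0.    ] [ 0.3217 -0.026   0.    ]
board ((287.41522216796875, 197.72146606445312), (63.0889892578125, 86.17430114746094), 84.38241577148438)
[array([0.6733, 0.0933, 0.024 ]), array([ 0.702 , -0.1452,  0.024 ]), array([ 0.5263, -0.1623,  0.024 ]), array([0.4989, 0.0707, 0.024 ])] [ 0.5991 -0.0357  0.024 ]
wide [252, 174, 12, 12, 113] [257.8 179.9] [0.641  0.0451 0.054 ]
tall [310, 168, 10, 9, 66] [314.3 172.2] [ 0.6582 -0.1044  0.084 ]
small [283, 176, 6, 6, 29] [285.6 178.3] [ 0.6488 -0.0296  0.046 ]
coil [306, 204, 15, 15, 122] [313.  210.7] [ 0.5622 -0.1052  0.04  ]
btn [187, 192, 3, 15, 19] [188.3 198.5] [0.5864 0.229  0.057 ]
btn [170, 194, 12, 12, 116] [175.5 199.2] [0.5837 0.2627 0.057 ]
btn [150, 201, 5, 6, 23] [151.8 203.8] [0.5702 0.3251 0.057 ]
```

View pics/crop.png

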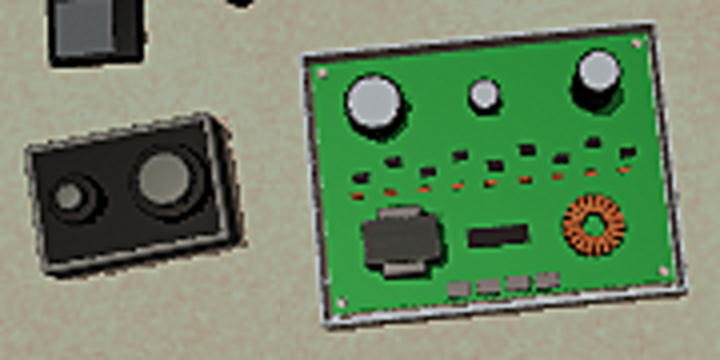

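Crop: tall capacitor at upper right of the board, coil at lower right, bigger button on the right of the box. Spacings (75 mm between capacitors, 64 mm between buttons) match the given layout. I travel high with the fingers closed.

Call:
{"op": "step_arm", "data": {
  "moves": [
    {"dx": -12,"dy": -16,"gripper": -1},
    {"dx": -23,"dy": -32,"gripper": -1},
    {"dx": -23,"dy": -32,"gripper": -1},
    {"dx": -23,"dy": -32,"gripper": -1},
    {"dx": -23,"dy": -32,"gripper": -1},
    {"dx": -30,"dy": -40,"gripper": -1},
    {"dx": -37,"dy": -24.5,"gripper": -1},
    {"dx": -37,"dy": -24.5,"gripper": -1},
    {"dx": -37,"dy": -24.5,"gripper": -1},
    {"dx": -37,"dy": -24.5,"gripper": -1},
    {"dx": -37,"dy": -24.5,"gripper": -1},
    {"dx": -37,"dy": -24.5,"gripper": -1},
    {"dx": -37,"dy": -24.5,"gripper": -1},
    {"dx": -37,"dy": -24.5,"gripper": -1},
    {"dx": -37,"dy": -24.5,"gripper": -1},
    {"dx": -37,"dy": -24.5,"gripper": -1},
    {"dx": -37,"dy": -24.5,"gripper": -1},
    {"dx": -37,"dy": -24.5,"gripper": -1},
    {"dx": -37,"dy": -24.5,"gripper": -1},
    {"dx": 0,"dy": 0,"gripper": -1}
  ]
}}

```text
invalid input at $.moves[0]: expected keys rx, ry, rz, dx, dy, dz, gripper
```

Call:
{"op": "step_arm", "data": {
  "moves": [
    {"rx": 0,"ry": 0,"rz": 0,"dx": -12,"dy": -16,"dz": 0,"gripper": -1},
    {"rx": 0,"ry": 0,"rz": 0,"dx": -23,"dy": -32,"dz": 0,"gripper": -1},
    {"rx": 0,"ry": 0,"rz": 0,"dx": -23,"dy": -32,"dz": 0,"gripper": -1},
    {"rx": 0,"ry": 0,"rz": 0,"dx": -23,"dy": -32,"dz": 0,"gripper": -1},
    {"rx": 0,"ry": 0,"rz": 0,"dx": -23,"dy": -32,"dz": 0,"gripper": -1},
    {"rx": 0,"ry": 0,"rz": 0,"dx": -30,"dy": -40,"dz": 0,"gripper": -1},
    {"rx": 0,"ry": 0,"rz": 0,"dx": -37,"dy": -24.5,"dz": 0,"gripper": -1},
    {"rx": 0,"ry": 0,"rz": 0,"dx": -37,"dy": -24.5,"dz": 0,"gripper": -1},
    {"rx": 0,"ry": 0,"rz": 0,"dx": -37,"dy": -24.5,"dz": 0,"gripper": -1},
    {"rx": 0,"ry": 0,"rz": 0,"dx": -37,"dy": -24.5,"dz": 0,"gripper": -1},
    {"rx": 0,"ry": 0,"rz": 0,"dx": -37,"dy": -24.5,"dz": 0,"gripper": -1},
    {"rx": 0,"ry": 0,"rz": 0,"dx": -37,"dy": -24.5,"dz": 0,"gripper": -1},
    {"rx": 0,"ry": 0,"rz": 0,"dx": -37,"dy": -24.5,"dz": 0,"gripper": -1},
    {"rx": 0,"ry": 0,"rz": 0,"dx": -37,"dy": -24.5,"dz": 0,"gripper": -1},
    {"rx": 0,"ry": 0,"rz": 0,"dx": -37,"dy": -24.5,"dz": 0,"gripper": -1},
    {"rx": 0,"ry": 0,"rz": 0,"dx": -37,"dy": -24.5,"dz": 0,"gripper": -1},
    {"rx": 0,"ry": 0,"rz": 0,"dx": -37,"dy": -24.5,"dz": 0,"gripper": -1},
    {"rx": 0,"ry": 0,"rz": 0,"dx": -37,"dy": -24.5,"dz": 0,"gripper": -1},
    {"rx": 0,"ry": 0,"rz": 0,"dx": -37,"dy": -24.5,"dz": 0,"gripper": -1},
    {"rx": 0,"ry": 0,"rz": 0,"dx": 0,"dy": 0,"dz": 0,"gripper": -1}
  ]
}}

```text
clock: 2.6
tcp_pos: [0.6366, -0.0632, 0.2495]
orientation: [0.58, 3.087, -0.004]
contact_force: [-1.0, 0.5, -0.3]
grip_width: -0.0001
gripper_force: 0.0
```

```bash
cat >> h.py <<'E'
def go(p):
    o=r.get_obs(); R=cv2.Rodrigues(o["orientation"])[0]
    return (R.T@(np.array(p)-o["tcp_pos"])*1000).round(1)
E
python3 - <<'E'
from h import *
print(go([.658,-.104,.25]))
W={k:proj("wrist",p) for k,p in dict(tall=[.658,-.104,.084],coil=[.562,-.105,.04],small=[.649,-.03,.046]).items()};print(W)
im=r.grab_frame("wrist")
for p in W.values(): cv2.drawMarker(im,tuple(int(v) for v in p),(0,0,255),0,12)
cv2.imwrite("pics/w1.png",im)
E
```

```text
[-34.7 -30.3  -0.4]
{'tall': array([247.6, 230.9]), 'coil': array([213.8, 133.5]), 'small': array([312.1, 186.4])}
```

View pics/w1.png

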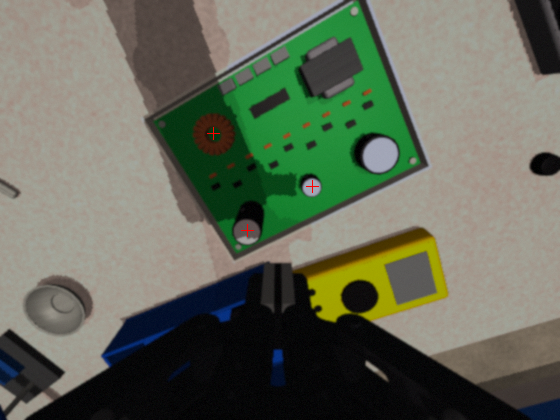

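The wrist view confirms the projected points: tall capacitor (247,231), coil (214,133) and small capacitor (312,186) all fall on their centres. I move over the tall one, descend and dwell.

Call:
{"op": "step_arm", "data": {
  "moves": [
    {"rx": 0,"ry": 0,"rz": 0,"dx": -17.5,"dy": -15,"dz": 0,"gripper": -1},
    {"rx": 0,"ry": 0,"rz": 0,"dx": -17.5,"dy": -15,"dz": 0,"gripper": -1},
    {"rx": 0,"ry": 0,"rz": 0,"dx": 0,"dy": 0,"dz": 0,"gripper": -1},
    {"rx": 0,"ry": 0,"rz": 0,"dx": 0,"dy": 0,"dz": 0,"gripper": -1},
    {"rx": 0,"ry": 0,"rz": 0,"dx": 0,"dy": 0,"dz": 25,"gripper": -1},
    {"rx": 0,"ry": 0,"rz": 0,"dx": 0,"dy": 0,"dz": 30,"gripper": -1},
    {"rx": 0,"ry": 0,"rz": 0,"dx": 0,"dy": 0,"dz": 30,"gripper": -1},
    {"rx": 0,"ry": 0,"rz": 0,"dx": 0,"dy": 0,"dz": 25,"gripper": -1},
    {"rx": 0,"ry": 0,"rz": 0,"dx": 0,"dy": 0,"dz": 15,"gripper": -1},
    {"rx": 0,"ry": 0,"rz": 0,"dx": 0,"dy": 0,"dz": 0,"gripper": -1},
    {"rx": 0,"ry": 0,"rz": 0,"dx": 0,"dy": 0,"dz": 0,"gripper": -1}
  ]
}}

```text
clock: 4.03
tcp_pos: [0.6587, -0.0994, 0.1261]
orientation: [0.571, 3.088, 0.0]
contact_force: [0.3, 0.4, 0.4]
grip_width: -0.0005
gripper_force: 0.0
```

Run:
```python
from h import *
print(go([.658,-.104,.123]), r.get_obs()["tcp_pos"], cv2.Rodrigues(r.get_obs()["orientation"])[0][:,2])
```

```text
[-1.  -4.5  3.1] [ 0.65865636 -0.0994056   0.1260906 ] [ 1.62114948e-03 -5.01065566e-05 -9.99998685e-01]
```

Call:
{"op": "step_arm", "data": {
  "moves": [
    {"rx": 0,"ry": 0,"rz": 0,"dx": -1,"dy": -4.5,"dz": 3,"gripper": -1},
    {"rx": 0,"ry": 0,"rz": 0,"dx": 0,"dy": 0,"dz": 0,"gripper": -1},
    {"rx": 0,"ry": 0,"rz": 0,"dx": 0,"dy": 0,"dz": 0,"gripper": -1},
    {"rx": 0,"ry": 0,"rz": 0,"dx": 0,"dy": 0,"dz": 0,"gripper": -1},
    {"rx": 0,"ry": 0,"rz": 0,"dx": 0,"dy": 0,"dz": 0,"gripper": -1},
    {"rx": 0,"ry": 0,"rz": 0,"dx": 0,"dy": 0,"dz": 0,"gripper": -1},
    {"rx": 0,"ry": 0,"rz": 0,"dx": 0,"dy": 0,"dz": 0,"gripper": -1},
    {"rx": 0,"ry": 0,"rz": 0,"dx": 0,"dy": 0,"dz": 0,"gripper": -1},
    {"rx": 0,"ry": 0,"rz": 0,"dx": 0,"dy": 0,"dz": 0,"gripper": -1},
    {"rx": 0,"ry": 0,"rz": 0,"dx": 0,"dy": 0,"dz": 0,"gripper": -1},
    {"rx": 0,"ry": 0,"rz": 0,"dx": 0,"dy": 0,"dz": 0,"gripper": -1},
    {"rx": 0,"ry": 0,"rz": 0,"dx": 0,"dy": 0,"dz": 0,"gripper": -1},
    {"rx": 0,"ry": 0,"rz": 0,"dx": 0,"dy": 0,"dz": 0,"gripper": -1},
    {"rx": 0,"ry": 0,"rz": 0,"dx": 0,"dy": 0,"dz": 0,"gripper": -1},
    {"rx": 0,"ry": 0,"rz": 0,"dx": 0,"dy": 0,"dz": 0,"gripper": -1},
    {"rx": 0,"ry": 0,"rz": 0,"dx": 0,"dy": 0,"dz": 0,"gripper": -1},
    {"rx": 0,"ry": 0,"rz": 0,"dx": 0,"dy": 0,"dz": 0,"gripper": -1},
    {"rx": 0,"ry": 0,"rz": 0,"dx": 0,"dy": 0,"dz": 0,"gripper": -1},
    {"rx": 0,"ry": 0,"rz": 0,"dx": 0,"dy": 0,"dz": 0,"gripper": -1},
    {"rx": 0,"ry": 0,"rz": 0,"dx": 0,"dy": 0,"dz": 0,"gripper": -1}
  ]
}}

```text
clock: 6.52
tcp_pos: [0.6573, -0.104, 0.122]
orientation: [-0.571, -3.089, 0.0]
contact_force: [0.1, -0.6, -0.6]
grip_width: -0.0
gripper_force: 0.0
```

Run:
```python
from h import *
print(go([.658,-.104,.123]), go([.658,-.104,.24]), (go([.584,.263,.24])))
```

```text
[-0.7  0.3 -1. ] [  -0.7    0.3 -118. ] [ 199.7  316.5 -118. ]
```

Call:
{"op": "step_arm", "data": {
  "moves": [
    {"rx": 0,"ry": 0,"rz": 0,"dx": 0,"dy": 0,"dz": 0,"gripper": -1},
    {"rx": 0,"ry": 0,"rz": 0,"dx": 0,"dy": 0,"dz": 0,"gripper": -1},
    {"rx": 0,"ry": 0,"rz": 0,"dx": 0,"dy": 0,"dz": -20,"gripper": -1},
    {"rx": 0,"ry": 0,"rz": 0,"dx": 0,"dy": 0,"dz": -35,"gripper": -1},
    {"rx": 0,"ry": 0,"rz": 0,"dx": 0,"dy": 0,"dz": -38,"gripper": -1},
    {"rx": 0,"ry": 0,"rz": 0,"dx": 0,"dy": 0,"dz": -25,"gripper": -1},
    {"rx": 0,"ry": 0,"rz": 0,"dx": 15,"dy": 23.5,"dz": 0,"gripper": -1},
    {"rx": 0,"ry": 0,"rz": 0,"dx": 20,"dy": 32,"dz": 0,"gripper": -1},
    {"rx": 0,"ry": 0,"rz": 0,"dx": 25,"dy": 40,"dz": 0,"gripper": -1},
    {"rx": 0,"ry": 0,"rz": 0,"dx": 25,"dy": 40,"dz": 0,"gripper": -1},
    {"rx": 0,"ry": 0,"rz": 0,"dx": 25,"dy": 40,"dz": 0,"gripper": -1},
    {"rx": 0,"ry": 0,"rz": 0,"dx": 25,"dy": 40,"dz": 0,"gripper": -1},
    {"rx": 0,"ry": 0,"rz": 0,"dx": 25,"dy": 40,"dz": 0,"gripper": -1},
    {"rx": 0,"ry": 0,"rz": 0,"dx": 20,"dy": 32,"dz": 0,"gripper": -1},
    {"rx": 0,"ry": 0,"rz": 0,"dx": 15,"dy": 23,"dz": 0,"gripper": -1},
    {"rx": 0,"ry": 0,"rz": 0,"dx": 5,"dy": 6,"dz": 0,"gripper": -1},
    {"rx": 0,"ry": 0,"rz": 0,"dx": 0,"dy": 0,"dz": 0,"gripper": -1},
    {"rx": 0,"ry": 0,"rz": 0,"dx": 0,"dy": 0,"dz": 0,"gripper": -1},
    {"rx": 0,"ry": 0,"rz": 0,"dx": 0,"dy": 0,"dz": 0,"gripper": -1}
  ]
}}

```text
clock: 8.9
tcp_pos: [0.5843, 0.2615, 0.2402]
orientation: [0.575, 3.088, -0.001]
contact_force: [0.2, -0.5, -0.1]
grip_width: 0.0002
gripper_force: 0.0
```

Run:
```python
from h import *
print(go([.584,.263,.24]),r.get_obs()["contact_force"])
W=[proj("wrist",p) for p in ([.584,.263,.057],[.570,.325,.057])];print(W)
im=r.grab_frame("wrist")
for p in W: cv2.drawMarker(im,tuple(int(v) for v in p),(0,0,255),0,8)
cv2.imwrite("pics/w2.png",im)
```

```text
[0.8 1.3 0.2] [ 0.1604898  -0.53793819 -0.11398157]
[array([279.5, 191.2]), array([334.6, 155.6])]
```

View pics/w2.png

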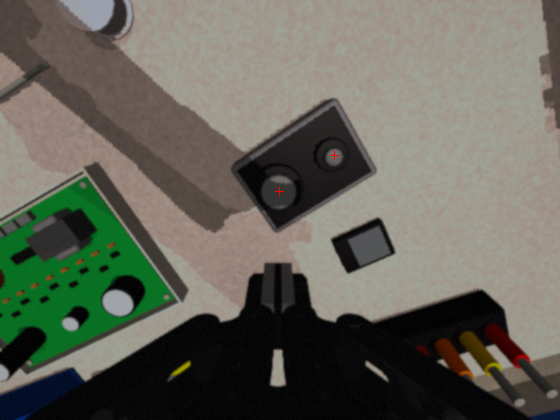

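The markers sit on the centres of the big button (279,191) and the small one (335,156). I descend to about 8 mm above the big button.

Call:
{"op": "step_arm", "data": {
  "moves": [
    {"rx": 0,"ry": 0,"rz": 0,"dx": 0.5,"dy": 1,"dz": 20,"gripper": -1},
    {"rx": 0,"ry": 0,"rz": 0,"dx": 0,"dy": 0,"dz": 35,"gripper": -1},
    {"rx": 0,"ry": 0,"rz": 0,"dx": 0,"dy": 0,"dz": 40,"gripper": -1},
    {"rx": 0,"ry": 0,"rz": 0,"dx": 0,"dy": 0,"dz": 30,"gripper": -1},
    {"rx": 0,"ry": 0,"rz": 0,"dx": 0,"dy": 0,"dz": 20,"gripper": -1},
    {"rx": 0,"ry": 0,"rz": 0,"dx": 0,"dy": 0,"dz": 10,"gripper": -1},
    {"rx": 0,"ry": 0,"rz": 0,"dx": 0,"dy": 0,"dz": 0,"gripper": -1},
    {"rx": 0,"ry": 0,"rz": 0,"dx": 0,"dy": 0,"dz": 0,"gripper": -1},
    {"rx": 0,"ry": 0,"rz": 0,"dx": 0,"dy": 0,"dz": 0,"gripper": -1}
  ]
}}

```text
clock: 10.07
tcp_pos: [0.5842, 0.2645, 0.0861]
orientation: [0.571, 3.088, 0.002]
contact_force: [-1.1, 0.8, -0.7]
grip_width: -0.0001
gripper_force: 0.0
```

Call:
{"op": "step_arm", "data": {
  "moves": [
    {"rx": 0,"ry": 0,"rz": 0,"dx": 0,"dy": 0,"dz": 2,"gripper": -1},
    {"rx": 0,"ry": 0,"rz": 0,"dx": 0,"dy": 0,"dz": 2,"gripper": -1},
    {"rx": 0,"ry": 0,"rz": 0,"dx": 0,"dy": 0,"dz": 2,"gripper": -1},
    {"rx": 0,"ry": 0,"rz": 0,"dx": 0,"dy": 0,"dz": 2,"gripper": -1},
    {"rx": 0,"ry": 0,"rz": 0,"dx": 0,"dy": 0,"dz": 1,"gripper": -1},
    {"rx": 0,"ry": 0,"rz": 0,"dx": 0,"dy": 0,"dz": 1,"gripper": -1},
    {"rx": 0,"ry": 0,"rz": 0,"dx": 0,"dy": 0,"dz": 1,"gripper": -1},
    {"rx": 0,"ry": 0,"rz": 0,"dx": 0,"dy": 0,"dz": 1,"gripper": -1},
    {"rx": 0,"ry": 0,"rz": 0,"dx": 0,"dy": 0,"dz": 0,"gripper": -1},
    {"rx": 0,"ry": 0,"rz": 0,"dx": 0,"dy": 0,"dz": 0,"gripper": -1}
  ]
}}

```text
clock: 11.32
tcp_pos: [0.5835, 0.2642, 0.073]
orientation: [-0.571, -3.089, 0.0]
contact_force: [-1.4, -1.2, 2.6]
grip_width: 0.0003
gripper_force: 1.2
```

Call:
{"op": "step_arm", "data": {
  "moves": [
    {"rx": 0,"ry": 0,"rz": 0,"dx": 0,"dy": 0,"dz": 1,"gripper": -1},
    {"rx": 0,"ry": 0,"rz": 0,"dx": 0,"dy": 0,"dz": 0.5,"gripper": -1},
    {"rx": 0,"ry": 0,"rz": 0,"dx": 0,"dy": 0,"dz": 0,"gripper": -1},
    {"rx": 0,"ry": 0,"rz": 0,"dx": 0,"dy": 0,"dz": 0,"gripper": -1}
  ]
}}

```text
clock: 11.82
tcp_pos: [0.5836, 0.2642, 0.0715]
orientation: [-0.571, -3.089, 0.0]
contact_force: [-1.7, -0.2, 2.3]
grip_width: -0.0002
gripper_force: 1.5
```

Run:
```python
from h import *
o=r.get_obs();print(o["tcp_pos"],o["contact_force"])
```

```text
[0.58360281 0.26421852 0.07151727] [-1.74965862 -0.16055399  2.30798169]
```

Call:
{"op": "step_arm", "data": {
  "moves": [
    {"rx": 0,"ry": 0,"rz": 0,"dx": 0,"dy": 0,"dz": 0.8,"gripper": -1},
    {"rx": 0,"ry": 0,"rz": 0,"dx": 0,"dy": 0,"dz": 0.5,"gripper": -1},
    {"rx": 0,"ry": 0,"rz": 0,"dx": 0,"dy": 0,"dz": 0,"gripper": -1},
    {"rx": 0,"ry": 0,"rz": 0,"dx": 0,"dy": 0,"dz": 0,"gripper": -1}
  ]
}}

```text
clock: 12.32
tcp_pos: [0.5836, 0.2642, 0.0702]
orientation: [-0.571, -3.089, 0.0]
contact_force: [-2.7, -1.2, 3.3]
grip_width: 0.0002
gripper_force: 1.8
```

Call:
{"op": "step_arm", "data": {
  "moves": [
    {"rx": 0,"ry": 0,"rz": 0,"dx": 0,"dy": 0,"dz": 0.5,"gripper": -1},
    {"rx": 0,"ry": 0,"rz": 0,"dx": 0,"dy": 0,"dz": 0,"gripper": -1},
    {"rx": 0,"ry": 0,"rz": 0,"dx": 0,"dy": 0,"dz": 0,"gripper": -1}
  ]
}}

```text
clock: 12.7
tcp_pos: [0.5836, 0.2642, 0.0699]
orientation: [-0.571, -3.089, -0.0]
contact_force: [-2.5, -0.8, 4.6]
grip_width: -0.0003
gripper_force: 2.6
```

Call:
{"op": "step_arm", "data": {
  "moves": [
    {"rx": 0,"ry": 0,"rz": 0,"dx": 0,"dy": 0,"dz": 0.4,"gripper": -1},
    {"rx": 0,"ry": 0,"rz": 0,"dx": 0,"dy": 0,"dz": 0,"gripper": -1},
    {"rx": 0,"ry": 0,"rz": 0,"dx": 0,"dy": 0,"dz": 0,"gripper": -1}
  ]
}}

```text
clock: 13.08
tcp_pos: [0.5836, 0.2642, 0.0698]
orientation: [-0.572, -3.089, -0.0]
contact_force: [-3.2, -0.9, 8.3]
grip_width: 0.0004
gripper_force: 3.9
```

The height has stalled at 69.8 mm while the force climbed to 8 N, so the button is on its stop. I release it and lift.

Call:
{"op": "step_arm", "data": {
  "moves": [
    {"rx": 0,"ry": 0,"rz": 0,"dx": 0,"dy": 0,"dz": -3,"gripper": -1},
    {"rx": 0,"ry": 0,"rz": 0,"dx": 0,"dy": 0,"dz": -5,"gripper": -1},
    {"rx": 0,"ry": 0,"rz": 0,"dx": 0,"dy": 0,"dz": -10,"gripper": -1},
    {"rx": 0,"ry": 0,"rz": 0,"dx": 0,"dy": 0,"dz": -25,"gripper": -1},
    {"rx": 0,"ry": 0,"rz": 0,"dx": 0,"dy": 0,"dz": -40,"gripper": -1},
    {"rx": 0,"ry": 0,"rz": 0,"dx": 0,"dy": 0,"dz": -40,"gripper": -1},
    {"rx": 0,"ry": 0,"rz": 0,"dx": 0,"dy": 0,"dz": -30,"gripper": -1},
    {"rx": 0,"ry": 0,"rz": 0,"dx": 0,"dy": 0,"dz": -15,"gripper": -1},
    {"rx": 0,"ry": 0,"rz": 0,"dx": 0,"dy": 0,"dz": 0,"gripper": -1},
    {"rx": 0,"ry": 0,"rz": 0,"dx": 0,"dy": 0,"dz": 0,"gripper": -1}
  ]
}}

```text
clock: 14.32
tcp_pos: [0.5829, 0.264, 0.2358]
orientation: [-0.571, -3.088, 0.002]
contact_force: [0.1, -0.1, -0.3]
grip_width: 0.0002
gripper_force: 0.0
```

Run:
```python
from h import *
print(go([.562,-.105,.24]),r.get_obs()["contact_force"])
```

```text
[-112.5 -352.1   -3.7] [ 0.09803539 -0.08738279 -0.3266744 ]
```

Call:
{"op": "step_arm", "data": {
  "moves": [
    {"rx": 0,"ry": 0,"rz": 0,"dx": -5,"dy": -16,"dz": -4,"gripper": -1},
    {"rx": 0,"ry": 0,"rz": 0,"dx": -12.8,"dy": -40,"dz": 0,"gripper": -1},
    {"rx": 0,"ry": 0,"rz": 0,"dx": -12.8,"dy": -40,"dz": 0,"gripper": -1},
    {"rx": 0,"ry": 0,"rz": 0,"dx": -12.8,"dy": -40,"dz": 0,"gripper": -1},
    {"rx": 0,"ry": 0,"rz": 0,"dx": -12.8,"dy": -40,"dz": 0,"gripper": -1},
    {"rx": 0,"ry": 0,"rz": 0,"dx": -12.8,"dy": -40,"dz": 0,"gripper": -1},
    {"rx": 0,"ry": 0,"rz": 0,"dx": -12.8,"dy": -40,"dz": 0,"gripper": -1},
    {"rx": 0,"ry": 0,"rz": 0,"dx": -12.8,"dy": -40,"dz": 0,"gripper": -1},
    {"rx": 0,"ry": 0,"rz": 0,"dx": -12.8,"dy": -40,"dz": 0,"gripper": -1},
    {"rx": 0,"ry": 0,"rz": 0,"dx": -5,"dy": -16,"dz": 0,"gripper": -1},
    {"rx": 0,"ry": 0,"rz": 0,"dx": 0,"dy": 0,"dz": 0,"gripper": -1},
    {"rx": 0,"ry": 0,"rz": 0,"dx": 0,"dy": 0,"dz": 0,"gripper": -1},
    {"rx": 0,"ry": 0,"rz": 0,"dx": 0,"dy": 0,"dz": 0,"gripper": -1},
    {"rx": 0,"ry": 0,"rz": 0,"dx": 0,"dy": 0,"dz": 0,"gripper": -1}
  ]
}}

```text
clock: 16.08
tcp_pos: [0.5628, -0.1035, 0.2412]
orientation: [-0.569, -3.09, -0.0]
contact_force: [-0.6, -0.2, 0.2]
grip_width: 0.0001
gripper_force: 0.0
```

Run:
```python
from h import *
print(go([.562,-.105,.079]))
```

```text
[  0.2  -1.7 162.2]
```

Call:
{"op": "step_arm", "data": {
  "moves": [
    {"rx": 0,"ry": 0,"rz": 0,"dx": 0,"dy": -1.5,"dz": 20,"gripper": -1},
    {"rx": 0,"ry": 0,"rz": 0,"dx": 0,"dy": 0,"dz": 35,"gripper": -1},
    {"rx": 0,"ry": 0,"rz": 0,"dx": 0,"dy": 0,"dz": 35,"gripper": -1},
    {"rx": 0,"ry": 0,"rz": 0,"dx": 0,"dy": 0,"dz": 35,"gripper": -1},
    {"rx": 0,"ry": 0,"rz": 0,"dx": 0,"dy": 0,"dz": 25,"gripper": -1},
    {"rx": 0,"ry": 0,"rz": 0,"dx": 0,"dy": 0,"dz": 11,"gripper": -1},
    {"rx": 0,"ry": 0,"rz": 0,"dx": 0,"dy": 0,"dz": 0,"gripper": -1},
    {"rx": 0,"ry": 0,"rz": 0,"dx": 0,"dy": 0,"dz": 0,"gripper": -1},
    {"rx": 0,"ry": 0,"rz": 0,"dx": 0,"dy": 0,"dz": 0,"gripper": -1}
  ]
}}

```text
clock: 17.2
tcp_pos: [0.5629, -0.1061, 0.0813]
orientation: [0.571, 3.087, 0.001]
contact_force: [0.2, 0.5, 0.8]
grip_width: -0.0002
gripper_force: 0.0
```

Call:
{"op": "step_arm", "data": {
  "moves": [
    {"rx": 0,"ry": 0,"rz": 0,"dx": 0,"dy": 0,"dz": 0,"gripper": -1},
    {"rx": 0,"ry": 0,"rz": 0,"dx": 0,"dy": 0,"dz": 0,"gripper": -1},
    {"rx": 0,"ry": 0,"rz": 0,"dx": 0,"dy": 0,"dz": 0,"gripper": -1},
    {"rx": 0,"ry": 0,"rz": 0,"dx": 0,"dy": 0,"dz": 0,"gripper": -1},
    {"rx": 0,"ry": 0,"rz": 0,"dx": 0,"dy": 0,"dz": 0,"gripper": -1},
    {"rx": 0,"ry": 0,"rz": 0,"dx": 0,"dy": 0,"dz": 0,"gripper": -1},
    {"rx": 0,"ry": 0,"rz": 0,"dx": 0,"dy": 0,"dz": 0,"gripper": -1},
    {"rx": 0,"ry": 0,"rz": 0,"dx": 0,"dy": 0,"dz": 0,"gripper": -1},
    {"rx": 0,"ry": 0,"rz": 0,"dx": 0,"dy": 0,"dz": 0,"gripper": -1},
    {"rx": 0,"ry": 0,"rz": 0,"dx": 0,"dy": 0,"dz": 0,"gripper": -1},
    {"rx": 0,"ry": 0,"rz": 0,"dx": 0,"dy": 0,"dz": 0,"gripper": -1},
    {"rx": 0,"ry": 0,"rz": 0,"dx": 0,"dy": 0,"dz": 0,"gripper": -1},
    {"rx": 0,"ry": 0,"rz": 0,"dx": 0,"dy": 0,"dz": 0,"gripper": -1},
    {"rx": 0,"ry": 0,"rz": 0,"dx": 0,"dy": 0,"dz": 0,"gripper": -1},
    {"rx": 0,"ry": 0,"rz": 0,"dx": 0,"dy": 0,"dz": 0,"gripper": -1},
    {"rx": 0,"ry": 0,"rz": 0,"dx": 0,"dy": 0,"dz": 0,"gripper": -1},
    {"rx": 0,"ry": 0,"rz": 0,"dx": 0,"dy": 0,"dz": 0,"gripper": -1},
    {"rx": 0,"ry": 0,"rz": 0,"dx": 0,"dy": 0,"dz": 0,"gripper": -1},
    {"rx": 0,"ry": 0,"rz": 0,"dx": 0,"dy": 0,"dz": 0,"gripper": -1},
    {"rx": 0,"ry": 0,"rz": 0,"dx": 0,"dy": 0,"dz": 0,"gripper": -1}
  ]
}}

```text
clock: 19.7
tcp_pos: [0.5621, -0.1061, 0.0803]
orientation: [-0.571, -3.089, -0.0]
contact_force: [-0.5, -0.6, -0.9]
grip_width: 0.0001
gripper_force: 0.0
```

Run:
```python
from h import *
print(go([.562,-.105,.079]))
cv2.imwrite("pics/s3.png",r.grab_frame("scene"))
```

```text
[0.5 1.  1.3]
```

View pics/s3.png

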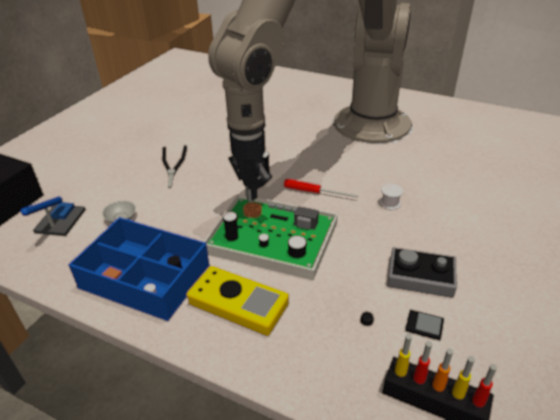

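The scene view shows the closed fingertips just above the coil (252,207). Nothing visible has moved, though the arm hides the spare capacitor. I hand in.

```bash
python3 -c "
from bench import r
print(r.hand_in())"
```

```text
the job is handed in; nothing more can be done
None
```

The job is handed in, with no verdict shown: I pointed at the tallest capacitor, pressed the bigger button to its stop (about 8 N, over the 5 to 6 N advised) and released it, and the tool is still pointing at the coil after more than 2 s there.

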